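# Shake the brass tally out of the slotted box

## Task

On this cigar-rolling bench the red-ended tally box stands upside down with one brass tally loose inside. Pick it up, carry it level and smoothly over the green-floored tray, rock or shake it there until the tally drops through the slot into the tray, then stand the box on the round cork mat, slot side down as it was, and let go.

Things in the scene. Friction and masses are not known exactly. Their poses are not given: they have to be found in the camera images.
- box_center (a point): Centre of the loose dark-wood box with a red-painted end (its blue-ended twin is empty, not wanted): 120 x 54 x 60 mm (x, y, z up), walls 5, 0.22 kg. Grasp from above across the 54 mm width. The slot is in its underside at the red, +x end: x = 31 to 55 mm, 44 mm wide in y. Tilting the red end 30 to 45 degrees down lets the tally slide out; carried level, it stays in.
- tally_center (a point): Centre of the loose brass tally, a plain bar 14 x 34 x 8 mm (x, y, z), 30 g. It starts hidden inside the red-ended box, lying flat on the inside of the slotted face, away from the slot, roughly crosswise. It slides on the wood at tilts above about 13 to 20 degrees. It need not be touched.
- tray: Fixed open wooden tray with a green floor, outside 170 x 210 mm (x, y), 30 mm high, walls and floor 6 mm thick; origin under its centre on the bench.
- mat: Fixed round cork mat, 200 mm across, 6 mm thick; origin at the centre of its underside on the bench.
Things that resemble listed ones, but are neither listed nor needed, are in the scene too. Of the things shaped like the mat, the cork one is meant.

How it is judged:
By the outcome, as a careful person would: the job done as asked, in the order asked, and still so for the second after the job is handed in, with the robot touching nothing.
It also fails if it takes over 54 s, if anything falls off the work surface, if the arm or the gripper's body presses on something with over 40 N, if the wrist force passes 120 N, or if a joint passes its speed limit or range.

## Robot

A 7-joint arm with a two-finger parallel gripper is mounted at the origin on the work surface. World frame = base frame: x ahead of the robot, y to its left, z up, the work surface at z = 0. Lengths are in m, angles in rad, forces in N, time in s.
With the tool pointing down it reaches from about 0.4 to 0.85 m from the base axis. Payload 4.5 kg.
Tool frame: the origin (TCP) lies midway between the tips of the shut fingers; the grasp point (between the pads) lies 19 mm behind it; z points along the fingers, y is the line along which they close (so a half turn about z gives the same grasp; the last joint's range is limited). The gripper opens to 85 mm and grips with 20 to 120 N. Pads are 22 mm wide; open, the fingers measure 114 mm over their backs; the gripper's body (76 mm by 85 mm) begins 54 mm behind the grasp point. The pads swing forward as they close: fully open they stand 13 mm farther back than shut.
Start: joints at [1.135, 0.689, -0.195, 1.565, 0.157, 0.902, -0.215], TCP at [0.283, -0.557, 0.231] pointing down, gripper open.
Joint ranges: [-3.01, 3.01], [-0.46, 2.08], [-1.47, 1.51], [0.13, 2.56], [-1, 4.14], [0.04, 2.09], [-2.66, 2.66]. Speed limits (rad/s): [2.57, 2.57, 3.14, 3.14, 3.14, 3.14, 3.14].

## Interface

Orientations are given as a 3x3 rotation matrix whose columns are the frame's x, y, z axes.
In Python, from plant import get_obs, capture, camera_info, hand_in, recognise, trace gives the robot as it stands. The module is installed in compiled form; this text tells all that it offers.
- The arm moves only by the tool apply_moves, never from a script. Its argument "commands" is text: rows parted by semicolons, each of 5 numbers parted by spaces: the shift along the tool's x, y, z in mm, then the turn about the tool's z in degrees, then the closure, from -1 (fully open) to 1 (shut), so that 0 is half open. A call has 1 to 10 rows; each row shifts and turns the commanded pose from where the row before left it, along the tool's axes as they then stand; what a row does not reach is not made up. A row lasts 1/10 s, in which the tool goes at most 50 mm and 8.59 degrees, less where a joint would pass 70% of its speed; a pose out of reach is approached as far as the arm can. A call with a gripper value outside its range is refused whole. The fingers move at their own pace and stop on an object; "grip_force" is the grip in N (left out, the last holds). Time passes only in rows, so rows that do not move let the fingers close. It gives the time, the measured TCP pose, the force, the opening and the grip force at its end, in the units of the state.
- get_obs(): the state, without advancing time (a new reading comes with each control period).
- capture(name): name is "scene" or "top"; returns the picture (384x512x3 uint8, blue, green, red); there is no depth.
- camera_info(name): a dict with "K" (3x3 intrinsics, pixels), "k1" (the pictures are not rectified: a ray, as slopes to the right and down, at radius r is drawn at 1 + k1 r^2 times it, then the intrinsics apply), "camera_from_world" (4x4, takes a point from world to camera coordinates). Camera axes: x right, y up, looking along -z (the intrinsics and any distortion apply to the point x, -y, -z); pixel columns grow to the right and rows downward; lengths in m; the calibration is good to about 2 mm. A picture is of the moment at which its call begins. camera_info takes no time and is no camera call.
- hand_in(): hands the job in; it is judged then, once.
Trained networks look in the newest picture that a camera, given by its name, has taken for a name from the list of things; names that differ only in an ending like _2 or _b are one class to them, and where a whole thing is asked for, a point or a joint stands for the part that bears it (a point fixed in the world has none). Each returns a list of dicts, best first, with "score" (0 to 1); they miss things now and then, are a little off and sometimes report something else, mostly with a low value. They report only what shows in the picture. A call takes as long as a camera call. They do not tell look-alikes from the thing itself.
- recognise(camera, name): "rect" ([left, top, width, height] in pixels, round what is visible of it).
- trace(camera, name): "region" (384x512 bool, what is visible of it) and "rect" ([left, top, width, height] in pixels, round what is visible of it).
The state is a dict: "t": time; "qpos": joint angles; "dq": joint speeds; "joint_efforts": joint torques, N m; "tcp_pos": TCP position; "eef_rot": TCP orientation; "wrist_force": force on the tool from outside, world axes, zero at the start; "moment": the same for the moment, N m; "grip_width": finger opening in m; "grip_force": force on a finger pad.
Only numpy, scipy, OpenCV 4.12 (cv2) and the standard library are available. Lean on these libraries where they do the work, as an engineer would, in place of code of your own. Each camera call takes 0.05 s, during which the arm holds its last target. There are 200 camera calls.

## Working session

There is one attempt and no reset: what is moved stays moved. The work goes in short steps, Python scripts to look and compute and a tool call to move; the robot and the scene stay as the last step left them, time stands still between calls to the robot, and variables do not carry over. Pictures are saved under pics/ and viewed, at most 10 in all, crops included, and the job is handed in when it is done.

Besides the shell and the picture viewer there is one more tool, called after "Emit:" as a command line: name --argument value ..., lists and objects as JSON in quotes. apply_moves: Moves the arm, as the interface text tells. Its arguments: {"type":"object","properties":{"commands":{"type":"string"},"grip_force":{"type":"number"}},"required":["commands"]}

```bash
mkdir -p pics; cat > h.py <<'E'
import numpy as np,cv2
from plant import *
def ray(cam,uv):
    c=camera_info(cam);K=np.array(c["K"]);M=np.array(c["camera_from_world"])
    uv=np.atleast_2d(np.array(uv,float));d=np.stack([(uv[:,0]-K[0,2])/K[0,0],(uv[:,1]-K[1,2])/K[1,1]],1)
    s=d.copy()
    for _ in range(20): s=d/(1+c["k1"]*(s**2).sum(1,keepdims=True))
    v=np.c_[s[:,0],-s[:,1],-np.ones(len(s))]
    R=M[:3,:3];return -R.T@M[:3,3], v@R
def onz(cam,uv,z):
    o,v=ray(cam,uv);return o+v*((z-o[2])/v[:,2])[:,None]
def proj(cam,P):
    c=camera_info(cam);K=np.array(c["K"]);M=np.array(c["camera_from_world"])
    p=np.atleast_2d(P)@M[:3,:3].T+M[:3,3];s=np.c_[p[:,0],-p[:,1]]/(-p[:,2:3])
    s=s*(1+c["k1"]*(s**2).sum(1,keepdims=True));return s*[K[0,0],K[1,1]]+[K[0,2],K[1,2]]
E
python3 - <<'E'
from h import *
a=capture("top");b=capture("scene")
cv2.imwrite("pics/top0.png",a);cv2.imwrite("pics/scene0.png",b)
for cam in("top","scene"):
  print(cam,ray(cam,[[256,192]]))
  for n in("box_center","tray","mat"):
    for r in trace(cam,n)[:4]:
      ys,xs=np.nonzero(r["region"]);print(n,round(r["score"],2),r["rect"],xs.mean().round(1),ys.mean().round(1),cv2.minAreaRect(np.c_[xs,ys].astype(np.float32)))
o=get_obs();print(o["t"],o["tcp_pos"],o["eef_rot"],o["grip_width"])
E
```

```text
top (array([0.31377228, 0.02012621, 1.15620873]), array([[ 0.11637968, -0.02303267, -0.9929789 ]]))
box_center 0.94 [324.3, 171.2, 30.1, 40.6] 339.3 191.3 ((339.3648681640625, 191.310791015625), (22.522661209106445, 42.57933807373047), 9.462321281433105)
box_center 0.71 [119.9, 142.1, 63.7, 60.2] 151.5 172.4 ((152.0, 172.5), (61.0, 62.0), 90.0)
tray 0.73 [212.1, 139.3, 74.7, 56.0] 248.0 166.3 ((248.04722595214844, 166.29644775390625), (55.44428253173828, 69.4549331665039), 85.71085357666016)
mat 0.71 [106.1, 240.9, 65.0, 64.2] 138.6 272.8 ((138.32760620117188, 273.0689697265625), (64.99337005615234, 63.69350051879883), 68.19859313964844)
mat 0.63 [122.3, 139.9, 60.9, 64.9] 151.3 172.5 ((151.5, 172.5), (61.0, 61.0), 90.0)
scene (array([1.06670672, 0.39347372, 0.79182361]), array([[-0.60986952, -0.37406865, -0.69869578]]))
box_center 0.73 [163.9, 159.3, 40.8, 36.7] 180.6 173.8 ((180.77561950683594, 173.3804931640625), (24.989559173583984, 41.879737854003906), 57.094757080078125)
tray 0.82 [193.8, 194.8, 91.9, 71.2] 241.8 229.3 ((239.94570922851562, 227.41363525390625), (81.53345489501953, 55.88967514038086), 22.30620574951172)
mat 0.79 [358.2, 183.7, 70.7, 43.1] 393.7 202.7 ((393.79998779296875, 202.59999084472656), (68.9376449584961, 44.27188491821289), 18.43494987487793)
mat 0.68 [311.8, 240.1, 78.3, 70.3] 348.0 275.7 ((347.7500305175781, 275.2500305175781), (79.19595336914062, 67.17514038085938), 45.0)
0.4 [ 0.2829242  -0.55720497  0.23117057] [[ 8.91630510e-01  4.52763763e-01 -9.45408525e-05]
 [ 4.52763773e-01 -8.91630484e-01  2.14680103e-04]
 [ 1.29038654e-05 -2.34220003e-04 -9.99999972e-01]] 0.08547599195291362
```

View pics/top0.png

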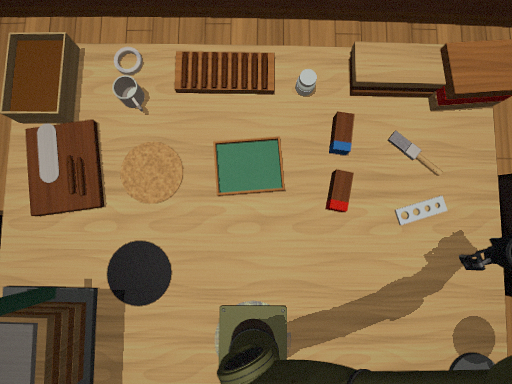

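View pics/scene0.png

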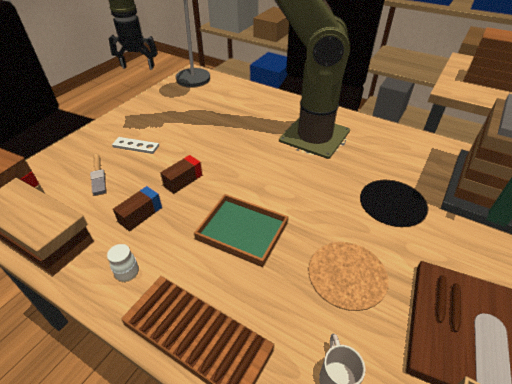

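The top view shows the red-ended box at about (340,191) with its red end toward the base. The tray is at (249,166) and the cork mat at (151,172). The blue twin at (342,132) and the black disc at (139,273) are decoys. Next I'll fit the box pose.

```bash
cat > fit.py <<'E'
from h import *
from scipy.optimize import minimize
import itertools
def box(p,d,z0=0):
    c,s=np.cos(p[2]),np.sin(p[2])
    L=np.array(list(itertools.product([-d[0]/2,d[0]/2],[-d[1]/2,d[1]/2],[z0,z0+d[2]])))
    return np.c_[p[0]+c*L[:,0]-s*L[:,1],p[1]+s*L[:,0]+c*L[:,1],L[:,2]]
def cost(p,d,regs,z0=0):
    t=0
    for cam,R in regs:
        h=cv2.convexHull(((proj(cam,box(p,d,z0))*4+2)*16).astype(np.int32))
        m=np.zeros((384*4,512*4),np.uint8);cv2.fillConvexPoly(m,h,1,shift=4)
        m=cv2.resize(m.astype(np.float32),(512,384),interpolation=cv2.INTER_AREA)
        t+=1-np.minimum(m,R).sum()/np.maximum(m,R).sum()
    return t/len(regs)
def fit(p0,d,regs,z0=0):
    s=np.array([p0]+[np.array(p0)+e for e in np.diag([.015,.015,.15])])
    r=minimize(cost,p0,(d,regs,z0),method="Nelder-Mead",options=dict(initial_simplex=s,xatol=1e-4,fatol=1e-4))
    return r.x,r.fun
def near(cam,name,uv):
    for r in trace(cam,name):
        ys,xs=np.nonzero(r["region"])
        if np.hypot(xs.mean()-uv[0],ys.mean()-uv[1])<15: return (cam,r["region"].astype(np.float32))
E
python3 - <<'E'
from fit import *
capture("top");capture("scene")
for n,d,t,s in(("box_center",(.12,.054,.06),(339,191),(181,174)),("tray",(.17,.21,.03),(248,166),(242,229))):
    rs=[r for r in(near("top",n,t),near("scene",n,s)) if r]
    g=onz("top",[t],.03)[0];p0=[g[0],g[1],np.pi if n[0]=="b" else 0]
    print(n,fit(p0,d,rs),[fit(p0,d,[r]) for r in rs])
print("mat",onz("top",[[151.5,172.5]],.006),onz("scene",[[348,275.5]],.006))
print("red end",onz("top",[[339,207]],.05))
print(np.round(np.diff(onz("top",[[151.5,172.5],[256,166]],.03),axis=0),3))
E
```

```text
box_center (array([ 0.45281488, -0.26351668,  2.95353853]), np.float64(0.06160899996757507)) [(array([ 0.45153348, -0.26200139,  2.96180825]), np.float64(0.0365256667137146)), (array([ 0.45394052, -0.26612353,  2.95698859]), np.float64(0.034512221813201904))]
tray (array([0.53040301, 0.0189044 , 0.09274161]), np.float64(0.028682291507720947)) [(array([0.52968082, 0.01954885, 0.09173764]), np.float64(0.024643301963806152)), (array([0.53170931, 0.01846225, 0.10644072]), np.float64(0.026951313018798828))]
mat [[0.50639154 0.3246271  0.006     ]] [[0.51782524 0.33037522 0.006     ]]
red end [[ 0.40092943 -0.25753845  0.05      ]]
[[ 0.025 -0.323  0.   ]]
```

Emit:
apply_moves --commands "0 0 0 7.5 -1;0 0 0 7.5 -1;0 0 0 7.5 -1;0 0 0 7.5 -1;0 0 0 7.5 -1;14 -40 0 0 -1;14 -40 0 0 -1;14 -40 0 0 -1;14 -40 0 0 -1;14 -40 20 0 -1" --grip_force 40

```text
t: 1.7
tcp_pos: [0.3908, -0.3736, 0.2133]
eef_rot: [[0.983, -0.184, 0.005], [-0.184, -0.983, -0.004], [0.006, 0.003, -1.0]]
wrist_force: [0.3, -0.9, -0.8]
grip_width: 0.0857
grip_force: 0.0
```

Emit:
apply_moves --commands "14 -40 20 0 -1;14 -40 20 0 -1;14 -40 20 0 -1;0 0 20 0 -1;0 0 0 0 -1;0 0 0 0 -1"

```text
t: 2.3
tcp_pos: [0.4514, -0.2643, 0.1316]
eef_rot: [[0.983, -0.185, -0.001], [-0.185, -0.983, -0.001], [-0.0, 0.001, -1.0]]
wrist_force: [-0.4, -0.4, 0.7]
grip_width: 0.0854
grip_force: 0.0
```

```bash
cat > where.py <<'E'
from h import *
import sys
o=get_obs();R=np.array(o["eef_rot"]);p=np.array(o["tcp_pos"])
print("t",o["t"],"tcp",p.round(4),"yaw",np.degrees(np.arctan2(R[1,0],R[0,0])).round(2),"z",R[:,2].round(3),"F",np.round(o["wrist_force"],1),"w",o["grip_width"],o["grip_force"],"q",np.round(o["qpos"],2))
if len(sys.argv)>3: print("tool mm",(R.T@(np.array(list(map(float,sys.argv[1:4])))-p)*1000).round(1))
E
python3 where.py .4525 -.264 .018; python3 - <<'E'
from h import *
cv2.imwrite("pics/s1.png",cv2.resize(capture("scene")[60:260,80:300],None,fx=3,fy=3))
E
```

```text
t 2.3 tcp [ 0.4514 -0.2643  0.1316] yaw -10.66 z [-0.001 -0.001 -1.   ] F [-0.4 -0.4  0.7] w 0.08542746416653972 0.0 q [ 0.42  0.71  0.03  1.97 -0.04  0.46 -1.27]
tool mm [  1.1  -0.6 113.6]
```

View pics/s1.png

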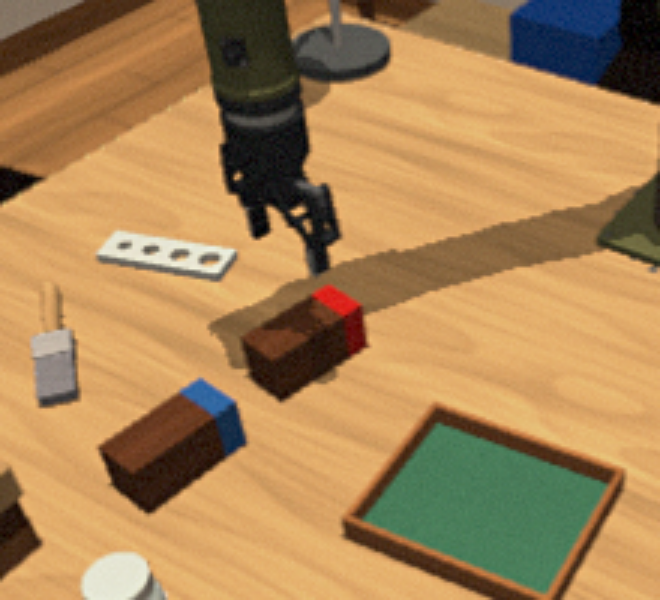

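The crop shows the gripper lined up above the red-ended box, at crop pixel (305,340), with clear space around it. I'll lower and grasp.

Emit:
apply_moves --commands "1 0 30 0 -1;0 0 30 0 -1;0 0 25 0 -1;0 0 18 0 -1;0 0 10 0 -1;0 0 0 0 0;0 0 0 0 1;0 0 0 0 1;0 0 0 0 1;0 0 0 0 1" --grip_force 50

```text
t: 3.35
tcp_pos: [0.4535, -0.2641, 0.0196]
eef_rot: [[0.983, -0.184, 0.002], [-0.184, -0.983, -0.001], [0.002, 0.001, -1.0]]
wrist_force: [-0.4, -0.7, 5.8]
grip_width: 0.0537
grip_force: 54.2
```

Emit:
apply_moves --commands "0 0 0 0 1;0 0 0 0 1;0 0 -4 0 1;0 0 -10 0 1;0 0 -16 0 1;0 0 -16 0 1;0 0 -16 0 1;0 0 -10 0 1;0 0 -4 0 1;0 0 0 0 1"

```text
t: 4.35
tcp_pos: [0.453, -0.2636, 0.0948]
eef_rot: [[0.983, -0.184, 0.001], [-0.184, -0.983, -0.0], [0.001, 0.0, -1.0]]
wrist_force: [-0.1, 0.5, -2.8]
grip_width: 0.0534
grip_force: 53.3
```

```bash
python3 where.py .5304 .019 .095; python3 - <<'E'
from h import *
cv2.imwrite("pics/s2.png",cv2.resize(capture("scene")[60:260,80:300],None,fx=3,fy=3))
E
```

```text
t 4.35 tcp [ 0.453  -0.2636  0.0948] yaw -10.58 z [ 0.001 -0.    -1.   ] F [-0.1  0.5 -2.8] w 0.05344224401479666 53.270108699798584 q [ 0.43  0.78  0.02  1.99 -0.04  0.38 -1.27]
tool mm [  24.2 -292.    -0.3]
```

View pics/s2.png

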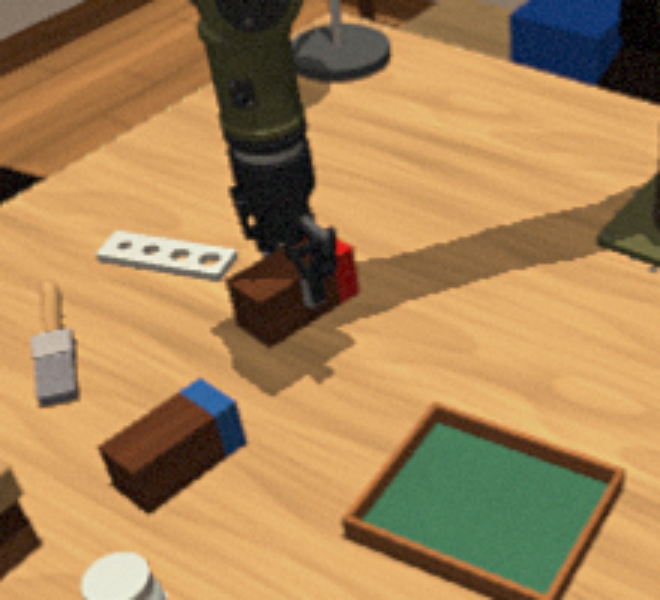

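The crop shows the box held level and clear of the bench, with the tray free. I'll carry it smoothly over the tray, then turn it so the red end faces -y. The last joint's range rules out turning the other way.

Emit:
apply_moves --commands "0 -8 0 0 1;0 -18 0 0 1;0 -28 0 0 1;0 -37 0 0 1;0 -37 0 0 1;0 -37 0 0 1;0 -37 0 0 1;0 -37 0 0 1;0 -37 0 0 1;1 -37 0 0 1"

```text
t: 5.4
tcp_pos: [0.5105, 0.0463, 0.0935]
eef_rot: [[0.983, -0.183, -0.002], [-0.183, -0.983, 0.0], [-0.002, 0.0, -1.0]]
wrist_force: [1.6, 0.0, -2.6]
grip_width: 0.0533
grip_force: 53.3
```

Emit:
apply_moves --commands "1 -28 0 0 1;0 -18 0 0 1;0 -8 0 0 1;0 0 0 -3 1;0 0 0 -6 1;0 0 0 -8 1;0 0 0 -8 1;0 0 0 -8 1;0 0 0 -8 1;0 0 0 -8 1"

```text
t: 6.4
tcp_pos: [0.5215, 0.0958, 0.0938]
eef_rot: [[0.781, 0.625, -0.001], [0.625, -0.781, -0.001], [-0.002, -0.0, -1.0]]
wrist_force: [-0.0, -0.1, -3.5]
grip_width: 0.0533
grip_force: 53.2
```

Emit:
apply_moves --commands "0 0 0 -8 1;0 0 0 -8 1;0 0 4 -8 1;0 0 6 -8 1;0 0 8 -8 1;0 0 6 -8 1;0 0 4 -6 1;0 0 0 -3 1;0 0 0 0 1;0 0 0 0 1"

```text
t: 7.4
tcp_pos: [0.5218, 0.0961, 0.066]
eef_rot: [[-0.092, 0.996, -0.001], [0.996, 0.092, -0.001], [-0.001, -0.001, -1.0]]
wrist_force: [0.4, -0.5, -2.2]
grip_width: 0.0539
grip_force: 53.1
```

```bash
python3 where.py .523 .099 .064; python3 - <<'E'
from h import *
cv2.imwrite("pics/s3.png",cv2.resize(capture("scene")[60:300,130:350],None,fx=2.5,fy=2.5))
E
```

```text
t 7.4 tcp [0.5218 0.0961 0.066 ] yaw 95.29 z [-0.001 -0.001 -1.   ] F [ 0.4 -0.5 -2.2] w 0.053868895081995175 53.142834305763245 q [-0.12  0.84 -0.26  1.97  0.51  0.4  -0.67]
tool mm [2.7 1.4 2. ]
```

View pics/s3.png

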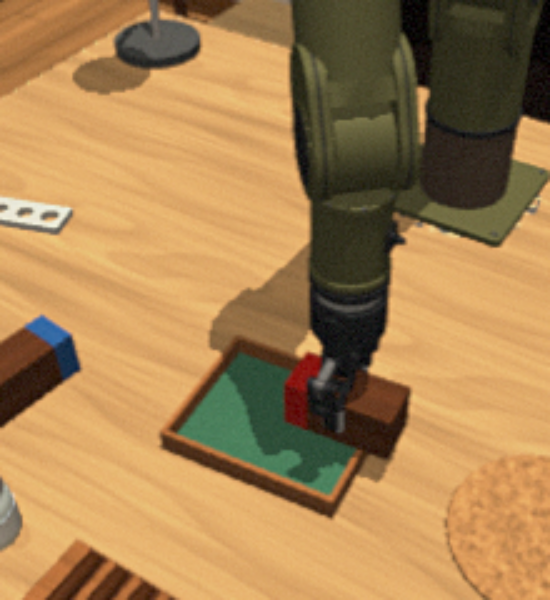

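The crop shows the red end over the green floor at crop pixel (305,390). I'll do one shake stroke: ramp gently toward the red end, reverse sharply, then ramp out.

Emit:
apply_moves --commands "-15 0 0 0 1;-30 0 0 0 1;-45 0 0 0 1;45 0 0 0 1;30 0 0 0 1;15 0 0 0 1;0 0 0 0 1;0 0 0 0 1"

```text
t: 8.25
tcp_pos: [0.522, 0.0954, 0.0663]
eef_rot: [[-0.094, 0.996, -0.0], [0.996, 0.094, -0.002], [-0.002, -0.001, -1.0]]
wrist_force: [-0.3, -0.8, -1.4]
grip_width: 0.0535
grip_force: 53.3
```

```bash
python3 where.py .523 .099 .064; python3 - <<'E'
from h import *
a=capture("scene")
for r in trace("scene","tally_center")[:3]: print(r["score"],r["rect"])
cv2.imwrite("pics/s4.png",np.hstack([cv2.resize(a[180:280,180:300],None,fx=3,fy=3),cv2.resize(capture("top")[120:220,200:320],None,fx=3,fy=3)]))
for r in trace("top","tally_center")[:3]: print(r["score"],r["rect"])
E
```

```text
t 8.25 tcp [0.522  0.0954 0.0663] yaw 95.4 z [-0.    -0.002 -1.   ] F [-0.3 -0.8 -1.4] w 0.05346249855102044 53.31381797790527 q [-0.12  0.84 -0.26  1.97  0.51  0.4  -0.67]
tool mm [3.5 1.3 2.3]
```

View pics/s4.png

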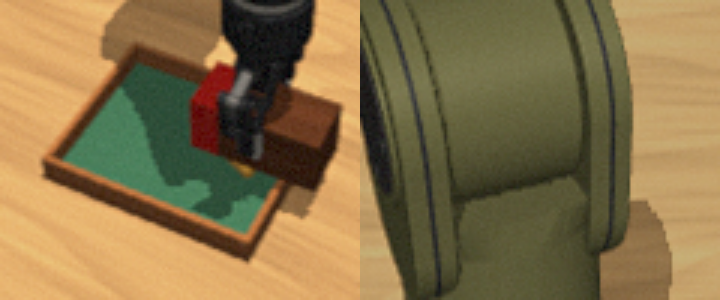

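The left crop shows a gold patch under the box at crop pixel (243,168), so the tally is probably on the tray floor. I'll raise the box and check.

Emit:
apply_moves --commands "0 0 -5 0 1;0 0 -12 0 1;0 0 -18 0 1;0 0 -18 0 1;0 0 -18 0 1;0 0 -12 0 1;0 0 -5 0 1;0 0 0 0 1"

```text
t: 9.25
tcp_pos: [0.5225, 0.0968, 0.155]
eef_rot: [[-0.094, 0.996, 0.001], [0.996, 0.094, 0.0], [0.0, 0.001, -1.0]]
wrist_force: [-1.0, 0.8, -2.4]
grip_width: 0.0533
grip_force: 53.3
```

```bash
python3 where.py .508 .326 .1; python3 - <<'E'
from h import *
a=capture("scene")
for r in trace("scene","tally_center")[:3]: print(r["score"],r["rect"],onz("scene",[[r["rect"][0]+r["rect"][2]/2,r["rect"][1]+r["rect"][3]/2]],.01))
cv2.imwrite("pics/s5.png",cv2.resize(a[140:290,180:330],None,fx=4,fy=4))
E
```

```text
t 9.25 tcp [0.5225 0.0968 0.155 ] yaw 95.4 z [ 0.001  0.    -1.   ] F [-1.   0.8 -2.4] w 0.05333183173507183 53.31449031829834 q [-0.04  0.7  -0.37  1.92  0.42  0.6  -0.6 ]
tool mm [229.5   7.1  55. ]
```

View pics/s5.png

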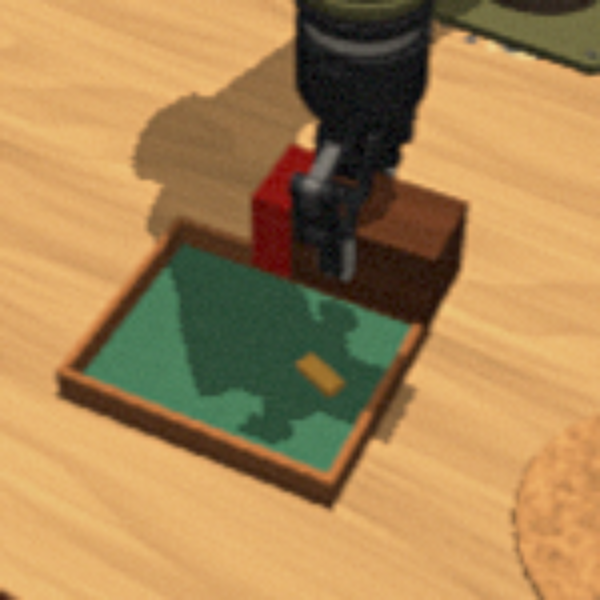

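The brass tally lies on the green floor at crop pixel (320,373). Now I'll carry the box to the cork mat.

Emit:
apply_moves --commands "10 0 0 0 1;22 1 0 0 1;34 1 0 0 1;40 1 0 0 1;40 1 0 0 1;36 1 0 0 1;26 1 0 0 1;16 1 0 0 1;7 0 0 0 1;0 0 0 0 1"

```text
t: 10.35
tcp_pos: [0.5069, 0.3277, 0.1538]
eef_rot: [[-0.095, 0.995, -0.001], [0.995, 0.095, -0.001], [-0.001, -0.001, -1.0]]
wrist_force: [-0.4, 0.1, -2.0]
grip_width: 0.0536
grip_force: 53.3
```

Emit:
apply_moves --commands "0 0 10 0 1;0 0 20 0 1;0 0 26 0 1;0 0 26 0 1;0 0 18 0 1;0 0 10 0 1;0 0 5 0 1;0 0 2 0 1;0 0 0 0 1"

```text
t: 11.25
tcp_pos: [0.5078, 0.3275, 0.0377]
eef_rot: [[-0.094, 0.996, 0.001], [0.996, 0.094, 0.0], [0.0, 0.001, -1.0]]
wrist_force: [-0.8, -0.5, -1.7]
grip_width: 0.0535
grip_force: 53.3
```

```bash
python3 where.py .508 .326 .0256; python3 - <<'E'
from h import *
cv2.imwrite("pics/s6.png",cv2.resize(capture("scene")[200:330,290:420],None,fx=4,fy=4))
E
```

```text
t 11.25 tcp [0.5078 0.3275 0.0377] yaw 95.39 z [ 0.001  0.    -1.   ] F [-0.8 -0.5 -1.7] w 0.05345817933141966 53.31264138221741 q [-0.5   0.94 -0.26  1.75  0.44  0.5  -0.95]
tool mm [-1.5  0.1 12.1]
```

View pics/s6.png

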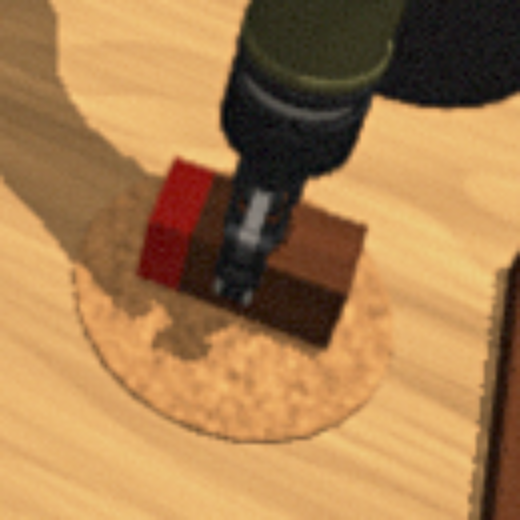

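The crop shows the box just above the cork mat, slightly toward the robot of its centre. I'll shift it outward a little, lower it gently, and feel for contact.

Emit:
apply_moves --commands "0 4 0 0 1;0 4 0 0 1;0 0 4 0 1;0 0 3 0 1;0 0 2 0 1;0 0 1 0 1;0 0 0 0 1"

```text
t: 12.0
tcp_pos: [0.515, 0.3282, 0.027]
eef_rot: [[-0.095, 0.996, -0.0], [0.996, 0.095, -0.0], [-0.0, -0.001, -1.0]]
wrist_force: [-1.0, 0.5, -1.5]
grip_width: 0.0535
grip_force: 53.3
```

Emit:
apply_moves --commands "0 0 1 0 1;0 0 0 0 1"

```text
t: 12.2
tcp_pos: [0.5153, 0.3283, 0.0262]
eef_rot: [[-0.094, 0.996, 0.0], [0.996, 0.094, -0.0], [-0.0, 0.0, -1.0]]
wrist_force: [0.1, -0.1, -1.7]
grip_width: 0.0536
grip_force: 53.3
```

Emit:
apply_moves --commands "0 0 1 0 1;0 0 0 0 1"

```text
t: 12.4
tcp_pos: [0.5154, 0.3283, 0.0257]
eef_rot: [[-0.094, 0.996, 0.0], [0.996, 0.094, 0.0], [-0.0, 0.0, -1.0]]
wrist_force: [-0.0, -0.7, 2.5]
grip_width: 0.0536
grip_force: 53.7
```

Emit:
apply_moves --commands "0 0 1 0 1;0 0 0 0 1"

```text
t: 12.6
tcp_pos: [0.5154, 0.3283, 0.0256]
eef_rot: [[-0.094, 0.996, 0.001], [0.996, 0.094, -0.0], [-0.0, 0.001, -1.0]]
wrist_force: [-2.8, -1.3, 10.6]
grip_width: 0.0535
grip_force: 54.7
```

Contact is made. I'll release slowly and retreat.

Emit:
apply_moves --commands "0 0 -1 0 1;0 0 0 0 0.2;0 0 0 0 0;0 0 0 0 -0.3;0 0 0 0 -0.6;0 0 0 0 -1;0 0 0 0 -1;0 0 0 0 -1;0 0 -10 0 -1;0 0 -25 0 -1"

```text
t: 13.6
tcp_pos: [0.514, 0.3273, 0.0593]
eef_rot: [[-0.095, 0.995, -0.003], [0.995, 0.095, -0.003], [-0.002, -0.004, -1.0]]
wrist_force: [0.2, 0.4, 0.3]
grip_width: 0.085
grip_force: 0.0
```

Emit:
apply_moves --commands "0 0 -40 0 -1;0 0 -40 0 -1;0 0 -40 0 -1;0 0 -25 0 -1;0 0 -10 0 -1;0 0 0 0 -1;0 0 0 0 -1;0 0 0 0 -1;0 0 0 0 -1"

```text
t: 14.5
tcp_pos: [0.5146, 0.3278, 0.2137]
eef_rot: [[-0.095, 0.996, -0.002], [0.996, 0.095, -0.002], [-0.002, -0.002, -1.0]]
wrist_force: [0.6, -0.4, 0.9]
grip_width: 0.0855
grip_force: 0.0
```

```bash
python3 where.py; python3 - <<'E'
from h import *
cv2.imwrite("pics/s7.png",cv2.resize(capture("scene")[170:330,180:420],None,fx=3,fy=3))
E
```

```text
t 14.5 tcp [0.5146 0.3278 0.2137] yaw 95.43 z [-0.002 -0.002 -1.   ] F [ 0.6 -0.4  0.9] w 0.08552046551042704 0.0 q [-0.43  0.71 -0.38  1.62  0.32  0.88 -0.84]
```

View pics/s7.png

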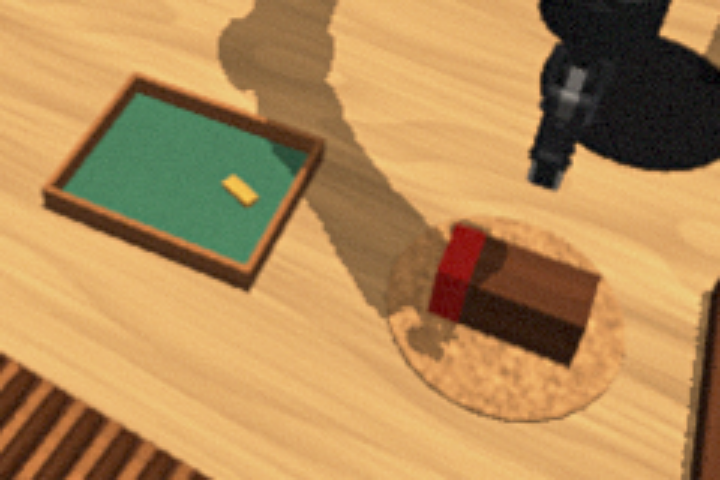

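The crop shows the tally in the tray at (240,190), the box standing on the cork mat at (515,295), and the gripper clear of everything.

```bash
python3 -c "
from plant import *
print(hand_in())"
```

```text
the job is handed in; nothing more can be done
None
```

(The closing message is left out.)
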